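Set up the welding jig: tube home, angle arm on the pointer

TASK

Set up the welding jig for the next tack: bring the long steel tube lying loose on the jig plate fully home, flat on the plate with its long side against both fence blocks and its end against the end stop, and swing the jig's angle arm (the one with the upright black grip) round until it lies in line over the preset flat pointer. Do not shift the pointer, and leave the other loose things where they are.

Things in the scene. Friction and masses are not known exactly. Their poses are not given: they have to be found in the camera images.
- jig: Fixed dark steel jig plate, 240 (x) x 500 (y) x 12 mm thick, turned up to 12 degrees on the table; origin at the centre of its underside, x away from the robot, y to the left, z up. On its right half stand two fence blocks and an end stop (see tube_home); on its left half, at x=-10, y=75 mm, is the upright pivot of the angle arm and of the pointer.
- tube_home (a point): Where the tube's origin is when home: on the plate's top, jig frame (30, -75, 12) mm, axes as the jig. Two fence blocks 20 x 40 x 22 mm high (jig x=60, y=-130 and -45 mm) have near faces in the jig plane x=50; the end stop, 36 (x) x 20 (y) x 22 mm high (x=30, y=15), has its right face at y=5.
- tube: Long loose piece of rectangular steel tube, 160 mm long (its y axis) x 40 mm wide (x) x 25 mm high, 0.3 to 0.6 kg, lying on the right half of the jig plate, up to 80 mm nearer than and 50 mm to the right of home and turned up to 14 degrees; origin at the centre of its underside. The same either way round.
- angle_arm (a joint): Angle of the swinging arm about its upright pivot, rad, range -1.05 to 0.8: 0 = along the jig's +y (left), growing counter-clockwise from above (towards the robot). A flat steel bar 130 mm long, 28 wide, 8 thick (18 to 26 mm above the table) with a row of holes; stiff, stays where it is left, about 2 N at the grip moves it.
- lever_grip (a point): On the axis of the arm's upright black cylindrical grip (26 mm diameter, from 26 to 81 mm above the table), 108 mm from the pivot; this point is 58 mm above the table. The y axis points along the arm away from the pivot.
- lever_tip (a point): Middle of the arm's outer end, top edge, 130 mm from the pivot; y axis along the arm.
- pointer (a joint): Angle of the preset pointer about the same pivot, measured in the same way as the arm's: the arm must be brought to this value. The pointer is held by a locked, very stiff joint.
- pointer_tip (a point): On the tip of the pointer, 160 mm from the pivot, 15 mm above the table; y axis along the pointer. The pointer is a bare-metal tongue 3 mm thick and 8 mm wide lying on the plate below the arm, with a 20 mm wide arrow-shaped end that sticks out 30 to 40 mm beyond the arm's end.
- offcut: Bystander: short piece of the same tube, 70 x 40 x 25 mm high, loose on the near left part of the jig plate; origin at the centre of its underside.
- bracket: Bystander: small aluminium angle bracket, foot 35 x 50 mm, upright 70 mm tall with holes, loose on the jig plate behind the fence blocks; origin under its foot.
- hammer: Bystander: hammer lying on the table at the left.
- wire_brush: Bystander: brush lying on the table at the right.
- spray_can: Bystander: grey can 60 mm in diameter, 90 mm tall, standing beyond the jig.
- rod_canister: Bystander: white canister 56 mm in diameter, 120 mm tall, standing beyond the jig.
- magnet_square: Bystander: red triangular welding magnet 110 mm long, 25 mm high, lying on the table at the right.
Not all that is in view belongs to the job. Leave any blue, pink or red look-alike of the tube alone.

How it is judged:
By the outcome, as a careful person would: the job done as asked, in the order asked, and still so for the second after the job is handed in, with the robot touching nothing.
It also fails if it takes over 67 s, if anything falls off the work surface, if the arm or the gripper's body presses on something with over 40 N, if the wrist force passes 120 N, or if a joint passes its speed limit or range.

ROBOT

A 7-joint arm with a two-finger parallel gripper is mounted at the origin on the work surface. World frame = base frame: x ahead of the robot, y to its left, z up, the work surface at z = 0. Lengths are in m, angles in rad, forces in N, time in s.
With the tool pointing down it reaches from about 0.425 to 1.025 m from the base axis. Payload 3.6 kg.
Tool frame: the origin (TCP) lies midway between the tips of the shut fingers; the grasp point (between the pads) lies 19 mm behind it; z points along the fingers, y is the line along which they close (so a half turn about z gives the same grasp; the last joint's range is limited). The gripper opens to 85 mm and grips with 20 to 120 N. Pads are 22 mm wide; open, the fingers measure 114 mm over their backs; the gripper's body (76 mm by 85 mm) begins 54 mm behind the grasp point. The pads swing forward as they close: fully open they stand 13 mm farther back than shut.
Start: joints at [-1.419, 0.591, 0.048, 1.609, -0.033, 0.943, -0.034], TCP at [0.176, 0.703, 0.231] pointing down, gripper open.
Joint ranges: [-2.69, 2.69], [-0.47, 2.24], [-1.27, 1.36], [0.19, 2.51], [-1.53, 4.68], [0.08, 2.07], [-3.09, 3.09]. Speed limits (rad/s): [2.57, 2.57, 3.14, 3.14, 3.14, 3.14, 3.14].

INTERFACE

Orientations are given as a unit quaternion [x, y, z, w].
In Python, from workcell import arm gives the robot as it stands.
- The arm moves only by the tool servo_tool, never from a script. Its argument "motion" is a list of rows, each a list of 3 entries, a list of its own where there are three numbers: the turn, a rotation vector about the tool's x, y, z in degrees, then the shift along the tool's x, y, z in cm, then the opening, from -1 (shut) to 1 (fully open). A call has 1 to 12 rows; each row is the pose to reach, as a shift and turn from the pose commanded when the call began, along the tool's axes at that moment; what a row does not reach only later rows make up. A row lasts 1/10 s, in which the tool goes at most 50 mm and 8.59 degrees, less where a joint would pass 70% of its speed; a pose out of reach is approached as far as the arm can. A call with a gripper value outside its range is refused whole. The fingers move at their own pace and stop on an object; the grip force is fixed at half the most. Time passes only in rows, so rows that repeat a pose let the fingers close. It gives the time, the measured TCP pose, the force, the opening and the grip force at its end, in the units of the state.
- arm.get_state(): the state, without advancing time (a new reading comes with each control period).
- arm.grab_frame(name): name is "scene" or "top"; returns a dict with "pixels" (400x640x3 uint8, red, green, blue), "z_map" (400x640 float32, m along the optical axis (not along the pixel's ray), 0 where there is no reading), "mtx" (3x3 intrinsics, pixels), "R" (3x3) and "t" (3): a world point X has camera coordinates R X + t. Camera axes: x right, y down, z forward; pixel columns grow to the right and rows downward; lengths in m; the calibration is good to about 2 mm. A picture is of the moment at which its call begins.
- arm.finish_job(): hands the job in; it is judged then, once.
The state is a dict: "time_s": time; "q": joint angles; "dq": joint speeds; "effort": joint torques, N m; "tool_pos": TCP position; "ee_rot": TCP orientation; "wrist_force": force on the tool from outside, world axes, zero at the start; "torque": the same for the moment, N m; "opening": finger opening in m; "grasp_force": force on a finger pad.
Only numpy, scipy, OpenCV 4.12 (cv2) and the standard library are available. Lean on these libraries where they do the work, as an engineer would, in place of code of your own. Each camera call takes 0.05 s, during which the arm holds its last target. There are 200 camera calls.

## Working session

There is one attempt and no reset: what is moved stays moved. The work goes in short steps, Python scripts to look and compute and a tool call to move; the robot and the scene stay as the last step left them, time stands still between calls to the robot, and variables do not carry over. Pictures are saved under pics/ and viewed, at most 10 in all, crops included, and the job is handed in when it is done.

Besides the shell and the picture viewer there is one more tool, called by a JSON object that holds its "method" and its "body", one argument or row to a line. servo_tool: Moves the arm, as the interface text tells. Its arguments: {"type":"object","properties":{"motion":{"type":"array","items":{"type":"array"}}},"required":["motion"]}

```bash
mkdir -p pics; cat > h.py <<'E'
import numpy as np, cv2
from workcell import arm
def grab(n):
    f=arm.grab_frame(n); return f
def save(f,name,box=None,scale=1):
    p=f["pixels"][:,:,::-1]
    if box: u0,v0,u1,v1=box; p=p[v0:v1,u0:u1]
    cv2.imwrite("pics/"+name,cv2.resize(p,None,fx=scale,fy=scale,interpolation=cv2.INTER_CUBIC))
def ray(f,uv,z):
    uv=np.atleast_2d(np.array(uv,float)); K=f["mtx"];R=f["R"];t=f["t"]
    d=(np.linalg.inv(K)@np.c_[uv,np.ones(len(uv))].T).T@R
    c=-R.T@t; return c+d*((z-c[2])/d[:,2])[:,None]
def proj(f,X):
    X=np.atleast_2d(X); c=X@f["R"].T+f["t"]; p=c@f["mtx"].T; return p[:,:2]/p[:,2:]
def cloud(f):
    z=f["z_map"]; v,u=np.indices(z.shape); K=f["mtx"]
    d=np.stack([u,v,np.ones_like(u)],-1)@np.linalg.inv(K).T*z[...,None]
    return (d-f["t"])@f["R"]
E
python3 - <<'E'
from h import *
for n in("top","scene"):
    f=grab(n); save(f,n+"0.png"); print(n,f["mtx"].round(1).tolist(),(-f["R"].T@f["t"]).round(3))
    np.savez("pics/"+n+"0.npz",**f)
s=arm.get_state();print({k:np.round(v,3).tolist() for k,v in s.items()})
E
```

```text
top [[365.8, 0.0, 319.3], [0.0, 365.8, 197.4], [0.0, 0.0, 1.0]] [ 0.477 -0.024  1.111]
scene [[427.1, 0.0, 324.3], [0.0, 427.1, 197.8], [0.0, 0.0, 1.0]] [ 0.948 -0.601  1.28 ]
{'time_s': 0.1, 'q': [-1.42, 0.592, 0.048, 1.61, -0.033, 0.943, -0.034], 'dq': [0.0, -0.0, -0.0, -0.002, -0.001, -0.001, -0.001], 'effort': [0.004, -55.0, 1.553, -19.883, 0.01, 0.004, -0.0], 'tool_pos': [0.175, 0.703, 0.23], 'ee_rot': [0.122, 0.993, -0.001, -0.0], 'wrist_force': [0.055, 0.151, 0.038], 'torque': [-0.003, -0.025, -0.041], 'grasp_force': 0.0, 'opening': 0.085}
```

View pics/top0.png

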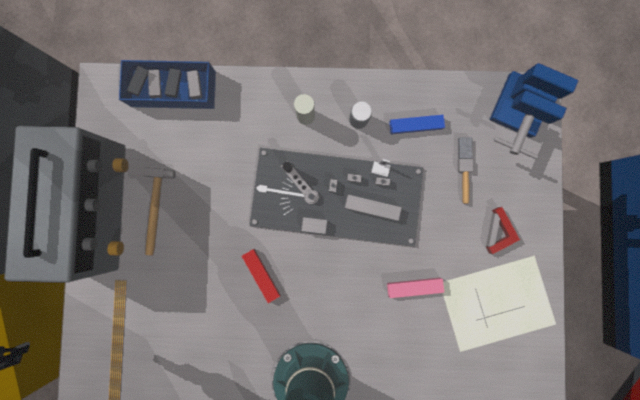

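View pics/scene0.png

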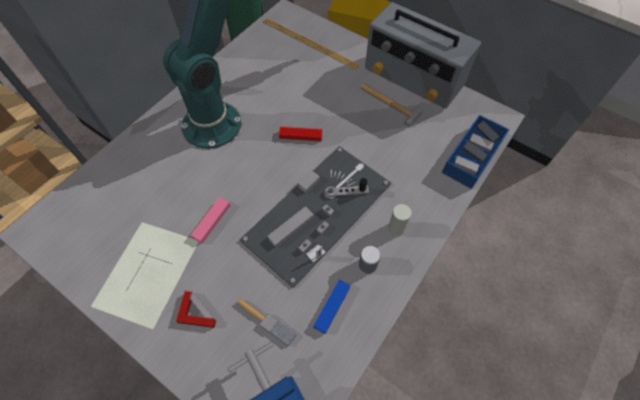

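```bash
python3 - <<'E'
from h import *
f=dict(np.load("pics/top0.npz")); save(f,"crop1.png",(240,140,440,255),4)
g=dict(np.load("pics/scene0.npz")); save(g,"crop2.png",(230,140,400,290),4)
E
```

```text
(no output)
```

View pics/crop1.png

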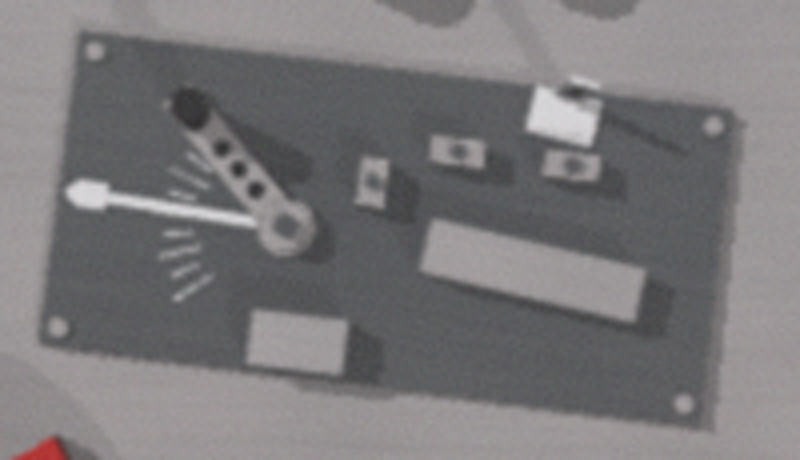

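View pics/crop2.png

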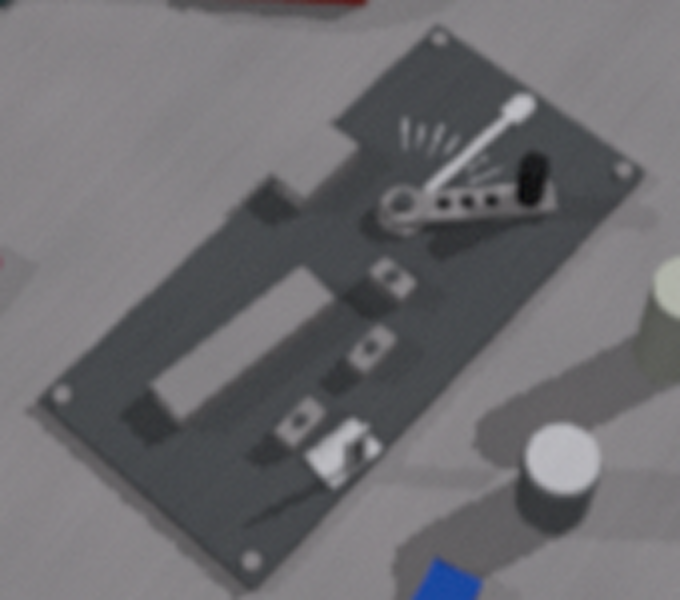

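Top view: the plate's corner bolts are at crop (95,51), (713,125), (58,327) and (683,403). The grey tube is at full-image (373,208). Candidates for the tube are the grey bar on the plate, the short offcut at (314,226), blue at (416,124), pink at (416,288) and red at (261,276). Only the long grey bar lies loose on the plate, so it is the one meant, and the crop confirms it. The pointer tip is at crop (75,192), the arm grip at (190,108) and the pivot at (286,228).

```bash
cat > meas.py <<'E'
from h import *
def blob(gray,thr,seed,S=8,half=45,hi=True):
    """subpixel contour of the bright/dark blob holding seed (full px)"""
    u0,v0=int(seed[0]-half),int(seed[1]-half)
    p=cv2.resize(gray[v0:v0+2*half,u0:u0+2*half],None,fx=S,fy=S,interpolation=cv2.INTER_CUBIC)
    m=((p>thr) if hi else (p<thr)).astype(np.uint8)
    n,l,st,c=cv2.connectedComponentsWithStats(m)
    k=l[int((seed[1]-v0+.5)*S),int((seed[0]-u0+.5)*S)]
    cs,_=cv2.findContours((l==k).astype(np.uint8),cv2.RETR_EXTERNAL,cv2.CHAIN_APPROX_NONE)
    c=max(cs,key=cv2.contourArea)[:,0]
    return (c+.5)/S-.5+[u0,v0]
def rect(f,g,thr,seed,z,half=45):
    X=ray(f,blob(g,thr,seed,half=half),z)[:,:2]
    (c,s,a)=cv2.minAreaRect((X*1000).astype(np.float32))
    b=cv2.boxPoints((c,s,a)); e=max((b[1]-b[0],b[2]-b[1]),key=np.linalg.norm)
    if e[1]<0:e=-e
    return np.array(c)/1000,np.array(s),np.arctan2(-e[0],e[1])  # yaw of long axis (y)
E
python3 - <<'E'
from meas import *
for n,seeds in (("top",dict(tube=(373,208),off=(314,226))),("scene",dict(tube=(290,226),off=(315,183)))):
    f=dict(np.load(f"pics/{n}0.npz")); g=cv2.GaussianBlur(f["pixels"],(3,3),0).max(2)
    P=cloud(f)
    for k,s in seeds.items():
        print(n,k,"val",g[s[1],s[0]],"z",P[s[1],s[0]].round(3))
        for thr in (110,120,130):
            try: c,sz,a=rect(f,g,thr,s,.037); print(thr,c.round(4),sz.round(1),np.degrees(a).round(1))
            except Exception as e: print(e)
f=dict(np.load("pics/top0.npz")); 
g=f["pixels"].max(2)
print("plate val",g[240,350],"table",g[300,340])
B=np.array([(95,51),(713,125),(683,403),(58,327)])/4-.375+[240,140]
X=ray(f,B,.012)[:,:2];print("bolts",X.round(4).tolist(), "centre",X.mean(0).round(4))
for i,j in((0,1),(3,2),(3,0),(2,1)): d=X[i]-X[j];print(np.linalg.norm(d).round(4),np.degrees(np.arctan2(-d[0],d[1])).round(2))
for nm,uv,z in(("grip",(190,108),.081),("pivot",(286,228),.03),("ptr",(75,192),.015)):
    print(nm,ray(f,np.array(uv)/4-.375+[240,140],z).round(4))
f=dict(np.load("pics/scene0.npz"))
B=np.array([(440,38),(622,170),(251,560),(62,393)])/4-.375+[230,140]
X=ray(f,B,.012)[:,:2];print("bolts scene",X.round(4).tolist(),X.mean(0).round(4))
for nm,uv,z in(("grip",(536,160),.081),("pivot",(402,203),.03),("ptr",(528,97),.015)):
    print(nm,ray(f,np.array(uv)/4-.375+[230,140],z).round(4))
E
```

```text
top tube val 159 z [ 0.514 -0.171  0.036]
110 [ 0.5165 -0.1698] [164.3  43.5] -12.0
120 [ 0.5166 -0.1699] [162.3  41. ] -11.9
130 [ 0.5163 -0.1698] [159.9  39.2] -12.1
top off val 160 z [0.457 0.001 0.038]
110 [0.4592 0.0017] [73.4 44.1] -5.5
120 [0.4594 0.0017] [71.4 41.3] -5.3
130 [0.4595 0.0015] [69.5 39.2] -4.8
scene tube val 134 z [ 0.518 -0.177  0.039]
110 [ 0.5147 -0.1718] [160.9  40.4] -12.2
120 [ 0.5151 -0.1717] [157.5  36.9] -11.9
130 [ 0.5152 -0.1717] [152.6  32.1] -11.7
scene off val 80 z [0.478 0.013 0.015]
110 [ 0.5596 -0.0282] [397.4 245.8] -5.8
120 [ 0.4926 -0.0011] [295.5 335.2] 33.4
130 [0.491 0.001] [295.9 340.6] 33.4
plate val 149 table 155
bolts [[0.6752, 0.1607], [0.6298, -0.3078], [0.4207, -0.2873], [0.4655, 0.1813]] centre [ 0.5478 -0.0633]
0.4706 -5.53
0.4708 -5.46
0.2107 84.37
0.2101 84.42
grip [[0.6235 0.0802 0.081 ]]
pivot [[0.5431 0.0115 0.03  ]]
ptr [[0.5672 0.1716 0.015 ]]
bolts scene [[0.4642, 0.1831], [0.6729, 0.1601], [0.6266, -0.3074], [0.4171, -0.2861]] [ 0.5452 -0.0626]
grip [[0.6251 0.0852 0.081 ]]
pivot [[0.5427 0.0117 0.03  ]]
ptr [[0.5655 0.1742 0.015 ]]
```

```bash
cat > go.py <<'E'
from h import *
from scipy.spatial.transform import Rotation as R
C=np.array([.5465,-.063]); A=np.radians(-5.5)
ex=np.array([np.cos(A),np.sin(A)]); ey=np.array([-np.sin(A),np.cos(A)])
def J(x,y): return C+ex*x/1000+ey*y/1000      # jig mm -> world
def toJ(p): d=np.asarray(p)[:2]-C; return np.array([d@ex,d@ey])*1000
def go(xyz,ang,st=None):
    """shift (cm) and turn (deg) in tool axes to world xyz, tool y at world angle ang (deg), tool down"""
    s=st or arm.get_state(); r=R.from_quat(s["ee_rot"])
    a=np.radians(ang); Y=np.array([np.cos(a),np.sin(a),0]);Z=np.array([0,0,-1.]);X=np.cross(Y,Z)
    t=R.from_matrix(np.c_[X,Y,Z])
    print("turn",(r.inv()*t).as_rotvec(degrees=True).round(2).tolist(),"shift",(r.inv().apply(np.array(xyz)-s["tool_pos"])*100).round(2).tolist(),
     "| t",round(s["time_s"],2),"pos",np.round(s["tool_pos"],4).tolist(),"F",np.round(s["wrist_force"],1).tolist(),"open",round(s["opening"],4),"grip",round(s["grasp_force"],1))
    return dict(s,tool_pos=np.array(xyz),ee_rot=t.as_quat())
E
python3 - <<'E'
from go import *
s=go((.45,.35,.23),35)
s=go((.514,-.182,.15),-12,s)
f=dict(np.load("pics/top0.npz"))
for uv in((540,85),(605,95),(597,147),(527,133)): print("bracket",toJ(ray(f,np.array(uv)/4-.375+[240,140],.014)[0]).round(0))
print("tube",toJ((.5158,-.1705)),"off",toJ((.4594,.0017)))
E
```

```text
turn [-0.11, 0.05, 40.98] shift [-35.18, -27.57, 0.08] | t 0.1 pos [0.1755, 0.7026, 0.2302] F [0.1, 0.2, 0.0] open 0.0852 grip 0.0
turn [0.0, 0.0, 47.0] shift [-47.25, -25.27, 8.0] | t 0.1 pos [0.45, 0.35, 0.23] F [0.1, 0.2, 0.0] open 0.0852 grip 0.0
bracket [ 121. -103.]
bracket [ 119. -152.]
bracket [  79. -150.]
bracket [ 83. -97.]
tube [ -20.25524489 -109.94755593] off [-92.90022907  56.05396899]
```

{"method": "servo_tool", "body": {
  "motion": [
    [[0,0,41],[-35.2,-27.6,0],1],
    [[0,0,41],[-35.2,-27.6,0],1],
    [[0,0,41],[-35.2,-27.6,0],1],
    [[0,0,41],[-35.2,-27.6,0],1],
    [[0,0,41],[-35.2,-27.6,0],1],
    [[0,0,41],[-35.2,-27.6,0],1],
    [[0,0,41],[-35.2,-27.6,0],1],
    [[0,0,41],[-35.2,-27.6,0],1],
    [[0,0,41],[-35.2,-27.6,0],1],
    [[0,0,41],[-35.2,-27.6,0],1],
    [[0,0,41],[-35.2,-27.6,0],1]
  ]
}}

```text
time_s: 1.2
tool_pos: [0.4511, 0.3487, 0.2311]
ee_rot: [0.464, 0.886, -0.0, -0.0]
wrist_force: [-0.3, -1.0, 0.5]
opening: 0.0854
grasp_force: 0.0
```

{"method": "servo_tool", "body": {
  "motion": [
    [[0,0,47],[-47.3,-25.3,8],1],
    [[0,0,47],[-47.3,-25.3,8],1],
    [[0,0,47],[-47.3,-25.3,8],1],
    [[0,0,47],[-47.3,-25.3,8],1],
    [[0,0,47],[-47.3,-25.3,8],1],
    [[0,0,47],[-47.3,-25.3,8],1],
    [[0,0,47],[-47.3,-25.3,8],1],
    [[0,0,47],[-47.3,-25.3,8],1],
    [[0,0,47],[-47.3,-25.3,8],1],
    [[0,0,47],[-47.3,-25.3,8],1],
    [[0,0,47],[-47.3,-25.3,8],1],
    [[0,0,47],[-47.3,-25.3,8],1]
  ]
}}

```text
time_s: 2.4
tool_pos: [0.515, -0.1881, 0.1511]
ee_rot: [0.779, 0.626, -0.001, 0.002]
wrist_force: [-0.1, -0.2, -0.2]
opening: 0.0853
grasp_force: 0.0
```

```bash
python3 - <<'E'
from go import *
s=go((.514,-.182,.15),-12); s=go((.5135,-.1825,.020),-12,s)
print(arm.get_state()["q"])
E
```

```text
turn [0.15, 0.22, -0.42] shift [0.57, -0.23, 0.11] | t 2.4 pos [0.515, -0.1881, 0.1511] F [-0.1, -0.2, -0.2] open 0.0853 grip 0.0
turn [0.0, 0.0, 0.0] shift [-0.06, -0.04, 13.0] | t 2.4 pos [0.514, -0.182, 0.15] F [-0.1, -0.2, -0.2] open 0.0853 grip 0.0
[-0.04821382  0.51819758  0.43024803  2.08859185 -0.36624667  0.60349357
  0.41971149]
```

{"method": "servo_tool", "body": {
  "motion": [
    [[0.15,0.2,-0.4],[0.5,-0.3,4],1],
    [[0.15,0.2,-0.4],[0.5,-0.3,8],1],
    [[0.15,0.2,-0.4],[0.5,-0.3,11],1],
    [[0.15,0.2,-0.4],[0.5,-0.3,13],1],
    [[0.15,0.2,-0.4],[0.5,-0.3,13.7],1],
    [[0.15,0.2,-0.4],[0.5,-0.3,13.7],1],
    [[0.15,0.2,-0.4],[0.5,-0.3,13.7],1]
  ]
}}

```text
time_s: 3.1
tool_pos: [0.5132, -0.1759, 0.015]
ee_rot: [0.775, 0.632, 0.001, -0.002]
wrist_force: [0.2, 0.3, -0.4]
opening: 0.0853
grasp_force: 0.0
```

```bash
python3 - <<'E'
from go import *
s=go((.5133,-.1822,.0135),-12)
print(arm.get_state()["q"])
E
```

```text
turn [-0.08, -0.22, 0.46] shift [-0.61, 0.13, 0.15] | t 3.1 pos [0.5132, -0.1759, 0.015] F [0.2, 0.3, -0.4] open 0.0853 grip 0.0
[ 0.08288466  0.72637002  0.23152423  2.14470796 -0.51125949  0.32465856
  0.54492525]
```

{"method": "servo_tool", "body": {
  "motion": [
    [[0,0,0],[-0.6,0.1,0.1],1],
    [[0,0,0.4],[-0.6,0.1,0.1],1],
    [[0,0,0.4],[-0.6,0.1,0.1],-0.5],
    [[0,0,0.4],[-0.6,0.1,0.1],-1],
    [[0,0,0.4],[-0.6,0.1,0.1],-1],
    [[0,0,0.4],[-0.6,0.1,0.1],-1],
    [[0,0,0.4],[-0.6,0.1,0.1],-1],
    [[0,0,0.4],[-0.6,0.1,0.1],-1],
    [[0,0,0.4],[-0.6,0.1,0.1],-1]
  ]
}}

```text
time_s: 4.0
tool_pos: [0.5122, -0.1829, 0.0138]
ee_rot: [0.777, 0.629, 0.001, -0.002]
wrist_force: [-0.0, -0.3, 5.5]
opening: 0.0392
grasp_force: 62.1
```

```bash
python3 - <<'E'
from go import *
p=J(28,-89)
s=go((*J(0,-105),.020),-7); s=go((*p,.020),-5.5,s)
f=grab("top"); save(f,"top1.png",(240,140,440,255),4)
E
```

```text
turn [-0.11, -0.22, -5.04] shift [2.01, 2.05, -0.62] | t 4.0 pos [0.5122, -0.1829, 0.0138] F [-0.0, -0.3, 5.5] open 0.0392 grip 62.1
turn [0.0, 0.0, -1.5] shift [1.67, 2.76, 0.0] | t 4.0 pos [0.5364, -0.1675, 0.02] F [-0.0, -0.3, 5.5] open 0.0392 grip 62.1
```

View pics/top1.png

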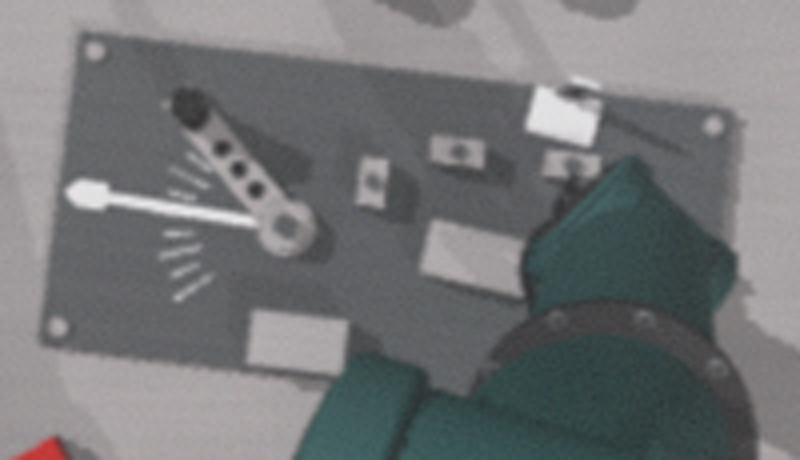

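```bash
python3 - <<'E'
from go import *
go((*J(5,-108),.017),-7); go((*J(28,-90),.017),-5.5); go((*J(28,-90),.0135),-5.5)
E
```

```text
turn [-0.12, -0.22, -5.04] shift [1.76, 2.58, -0.32] | t 4.05 pos [0.5122, -0.1828, 0.0138] F [-0.5, 0.7, 4.7] open 0.0391 grip 62.1
turn [-0.11, -0.22, -6.54] shift [3.81, 4.66, -0.32] | t 4.05 pos [0.5122, -0.1828, 0.0138] F [-0.5, 0.7, 4.7] open 0.0391 grip 62.1
turn [-0.11, -0.22, -6.54] shift [3.81, 4.66, 0.03] | t 4.05 pos [0.5122, -0.1828, 0.0138] F [-0.5, 0.7, 4.7] open 0.0391 grip 62.1
```

{"method": "servo_tool", "body": {
  "motion": [
    [[0,0,0],[0,0,-0.3],-1],
    [[0,0,0],[0,0,-0.4],-1],
    [[0,0,-2],[0.8,1.2,-0.4],-1],
    [[0,0,-4],[1.7,2.5,-0.4],-1],
    [[0,0,-6.5],[2.5,3.5,-0.4],-1],
    [[0,0,-6.5],[3.2,4.2,-0.4],-1],
    [[0,0,-6.5],[3.8,4.7,-0.4],-1],
    [[0,0,-6.5],[3.8,4.7,-0.4],-1],
    [[0,0,-6.5],[3.8,4.7,-0.4],-1]
  ]
}}

```text
time_s: 4.95
tool_pos: [0.5654, -0.1553, 0.0171]
ee_rot: [0.74, 0.672, 0.0, -0.002]
wrist_force: [-0.3, -0.8, -5.1]
opening: 0.039
grasp_force: 61.4
```

```bash
python3 - <<'E'
from go import *
go((*J(28,-90),.0135),-5.5); print(toJ(arm.get_state()["tool_pos"]))
E
```

```text
turn [-0.19, -0.21, -0.01] shift [0.01, 0.04, 0.36] | t 4.95 pos [0.5654, -0.1553, 0.0171] F [-0.3, -0.8, -5.1] open 0.039 grip 61.4
[ 27.62652445 -90.10523477]
```

{"method": "servo_tool", "body": {
  "motion": [
    [[0,0,0],[0,0,0.2],-1],
    [[0,0,0],[0,0,0.35],-1],
    [[0,0,0],[0,0.1,0.35],-1],
    [[0,0,0],[0,0.2,0.35],-1],
    [[0,0,0],[0.1,0.2,0.35],-1],
    [[0,0,0],[0.1,0.2,0.35],-1]
  ]
}}

```text
time_s: 5.55
tool_pos: [0.5679, -0.1551, 0.0138]
ee_rot: [0.74, 0.672, 0.0, -0.002]
wrist_force: [-1.4, -2.1, -3.3]
opening: 0.039
grasp_force: 61.6
```

{"method": "servo_tool", "body": {
  "motion": [
    [[0,0,0],[0,0.1,0],-1],
    [[0,0,0],[0,0.1,0],-1]
  ]
}}

```text
time_s: 5.75
tool_pos: [0.568, -0.1551, 0.0138]
ee_rot: [0.74, 0.672, 0.0, -0.003]
wrist_force: [-3.8, -1.4, -1.0]
opening: 0.0386
grasp_force: 61.9
```

{"method": "servo_tool", "body": {
  "motion": [
    [[0,0,0],[0.1,0,0],-1],
    [[0,0,0],[0.1,0,0],-1]
  ]
}}

```text
time_s: 5.95
tool_pos: [0.568, -0.1549, 0.0138]
ee_rot: [0.741, 0.672, -0.0, -0.002]
wrist_force: [-4.7, -2.8, 0.4]
opening: 0.0391
grasp_force: 61.9
```

{"method": "servo_tool", "body": {
  "motion": [
    [[0,0,0],[0.1,0,0],-1],
    [[0,0,0],[0.2,0.1,0],-1],
    [[0,0,0],[0.2,0.1,0],-1]
  ]
}}

```text
time_s: 6.25
tool_pos: [0.5681, -0.154, 0.0138]
ee_rot: [0.741, 0.672, -0.001, -0.002]
wrist_force: [-5.7, -4.8, 1.2]
opening: 0.0387
grasp_force: 62.1
```

{"method": "servo_tool", "body": {
  "motion": [
    [[0,0,0],[0.2,0,0],-1],
    [[0,0,0],[0.3,0.1,0],-1],
    [[0,0,0],[0.3,0.1,0],-1]
  ]
}}

```text
time_s: 6.55
tool_pos: [0.5681, -0.1534, 0.0139]
ee_rot: [0.741, 0.671, -0.002, -0.002]
wrist_force: [-8.2, -8.3, 0.9]
opening: 0.0386
grasp_force: 62.1
```

```bash
python3 - <<'E'
from go import *
go((*J(28,-88),.0135),-5.5); s=arm.get_state(); print(toJ(s["tool_pos"]),s["torque"])
f=grab("top"); save(f,"top2.png",(300,140,400,215),8)
E
```

```text
turn [-0.33, 0.07, -0.15] shift [-0.01, -0.22, 0.04] | t 6.55 pos [0.5681, -0.1534, 0.0139] F [-8.2, -8.3, 0.9] open 0.0386 grip 62.1
[ 30.20519824 -87.92938997] [-1.44389986  1.37737392  0.35952123]
```

View pics/top2.png

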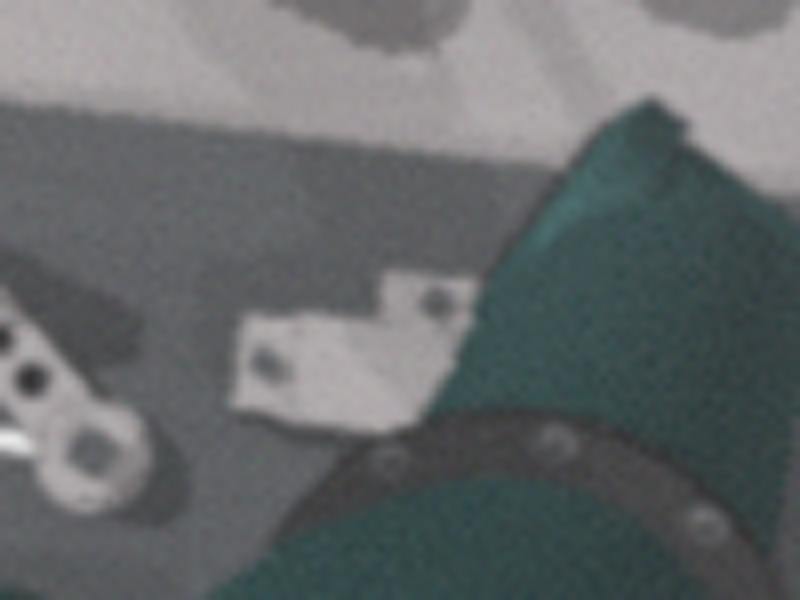

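{"method": "servo_tool", "body": {
  "motion": [
    [[0,0,0],[-0.1,-0.1,0],-0.3],
    [[0,0,0],[-0.1,-0.1,0],0.2],
    [[0,0,0],[-0.2,-0.2,0],0.2],
    [[0,0,0],[-0.2,-0.2,0],0.2],
    [[0,0,0],[-0.2,-0.2,0],0.2]
  ]
}}

```text
time_s: 7.1
tool_pos: [0.5706, -0.15, 0.0141]
ee_rot: [0.74, 0.673, 0.001, -0.002]
wrist_force: [0.2, -0.1, 0.6]
opening: 0.0514
grasp_force: 0.0
```

```bash
python3 - <<'E'
from go import *
go((*J(30,-88),.15),-5.5);s=arm.get_state(); print(toJ(s["tool_pos"]))
E
```

```text
turn [-0.03, -0.25, 0.03] shift [-0.31, -0.24, -13.59] | t 7.1 pos [0.5706, -0.15, 0.0141] F [0.2, -0.1, 0.6] open 0.0514 grip 0.0
[ 32.32451094 -84.32221347]
```

{"method": "servo_tool", "body": {
  "motion": [
    [[0,0,0],[0,0,-1],0.2],
    [[0,0,0],[0,0,-4],0.2],
    [[0,0,0],[0,0,-9],0.2],
    [[0,0,0],[0,0,-14],1],
    [[0,0,0],[0,0,-16],1],
    [[0,0,0],[0,0,-16],1]
  ]
}}

```text
time_s: 7.7
tool_pos: [0.5725, -0.1522, 0.1783]
ee_rot: [0.74, 0.672, 0.003, 0.001]
wrist_force: [0.6, -0.4, -0.3]
opening: 0.0856
grasp_force: 0.0
```

```bash
python3 - <<'E'
from go import *
go((.6243,.0827,.17),-25)
E
```

```text
turn [0.34, -0.25, 19.48] shift [23.87, 2.89, 0.93] | t 7.7 pos [0.5725, -0.1522, 0.1783] F [0.6, -0.4, -0.3] open 0.0856 grip 0.0
```

{"method": "servo_tool", "body": {
  "motion": [
    [[0,0,19.5],[23.9,2.9,0.9],1],
    [[0,0,19.5],[23.9,2.9,0.9],1],
    [[0,0,19.5],[23.9,2.9,0.9],1],
    [[0,0,19.5],[23.9,2.9,0.9],1],
    [[0,0,19.5],[23.9,2.9,0.9],1],
    [[0,0,19.5],[23.9,2.9,0.9],1],
    [[0,0,19.5],[23.9,2.9,0.9],1],
    [[0,0,19.5],[23.9,2.9,0.9],1],
    [[0,0,19.5],[23.9,2.9,0.9],1]
  ]
}}

```text
time_s: 8.6
tool_pos: [0.621, 0.0813, 0.1656]
ee_rot: [0.844, 0.536, -0.0, -0.002]
wrist_force: [-0.8, -0.5, 0.7]
opening: 0.0856
grasp_force: 0.0
```

```bash
python3 - <<'E'
from meas import *
from go import go,toJ,J
go((.6243,.0827,.12),-25); go((.6243,.0827,.043),-25)
for n in("top","scene"):
    f=grab(n); np.savez(f"pics/{n}3.npz",**f)
    g=cv2.GaussianBlur(f["pixels"],(3,3),0).max(2)
    # corners predicted at home, to draw on the picture
    p=f["pixels"].copy()
    if n=="scene":
        b=(230,170,350,260); S=6
        im=cv2.resize(p[b[1]:b[3],b[0]:b[2]],None,fx=S,fy=S,interpolation=cv2.INTER_CUBIC)
        q=proj(f,[[*J(x,y),.037] for x,y in((10,-155),(50,-155),(50,5),(10,5))])
        for a in q: cv2.circle(im,tuple(int(v) for v in ((a-b[:2]+.5)*S)),3,(255,0,0),1)
        cv2.imwrite("pics/scene3.png",im[:,:,::-1])
E
```

```text
turn [-0.2, -0.09, -0.22] shift [0.26, 0.25, 4.56] | t 8.6 pos [0.621, 0.0813, 0.1656] F [-0.8, -0.5, 0.7] open 0.0856 grip 0.0
turn [-0.2, -0.09, -0.22] shift [0.25, 0.28, 12.26] | t 8.6 pos [0.621, 0.0813, 0.1656] F [-0.8, -0.5, 0.7] open 0.0856 grip 0.0
```

View pics/scene3.png

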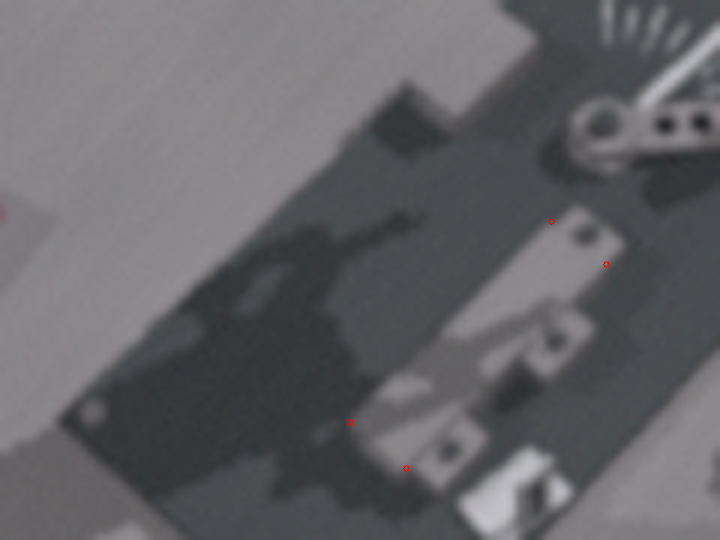

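Scene crop: the tube lies against both fences and the end stop. Its corners fall on the predicted home corners at crop (551,221), (606,264), (351,422) and (406,468). Next is the arm's grip.

{"method": "servo_tool", "body": {
  "motion": [
    [[0,0,0],[0.2,0.2,2],1],
    [[0,0,0],[0.2,0.2,5],1],
    [[0,0,0],[0.2,0.2,8],1],
    [[0,0,0],[0.2,0.2,11],1],
    [[0,0,0],[0.2,0.2,12],1],
    [[0,0,0],[0.2,0.2,12],1],
    [[0,0,0],[0.2,0.2,12],1]
  ]
}}

```text
time_s: 9.4
tool_pos: [0.6249, 0.0846, 0.0466]
ee_rot: [0.844, 0.537, 0.001, -0.002]
wrist_force: [-0.4, 0.1, -0.4]
opening: 0.0852
grasp_force: 0.0
```

```bash
python3 - <<'E'
from go import *
go((.6243,.0827,.043),-25)
f=dict(np.load("pics/top0.npz")); g=dict(np.load("pics/scene0.npz"))
# pointer direction: bright, non-coloured pixels between arm end and plate edge
for n,f,box in(("top",f,(254,180,306,202)),("scene",g,(330,158,368,192))):
    p=f["pixels"].astype(int); u0,v0,u1,v1=box
    S=6;c=cv2.resize(p[v0:v1,u0:u1].min(2).astype(np.float32),None,fx=S,fy=S,interpolation=cv2.INTER_CUBIC)
    v,u=np.where(c>175); X=ray(f,np.c_[(u+.5)/S-.5+u0,(v+.5)/S-.5+v0],.015)[:,:2]
    pv=J(-10,75); r=np.linalg.norm(X-pv,axis=1)
    for lo,hi in((.03,.115),(.118,.165)):
        m=(r>lo)&(r<hi); 
        if m.sum()<20: continue
        d=X[m].mean(0)-pv; vx,vy,_,_=cv2.fitLine(X[m].astype(np.float32),2,0,.001,.001).ravel()
        if vy<0:vx,vy=-vx,-vy
        print(n,lo,m.sum(),"bearing",np.degrees(np.arctan2(-d[0],d[1])).round(2),"line",np.degrees(np.arctan2(-vx,vy)).round(2),"rmax",r[m].max().round(4))
E
```

```text
turn [-0.11, -0.2, -0.07] shift [-0.19, 0.03, 0.36] | t 9.4 pos [0.6249, 0.0846, 0.0466] F [-0.4, 0.1, -0.4] open 0.0852 grip 0.0
top 0.03 2204 bearing -8.92 line -7.89 rmax 0.115
top 0.118 2301 bearing -8.52 line -7.62 rmax 0.165
scene 0.03 34 bearing -8.0 line -7.95 rmax 0.1087
scene 0.118 679 bearing -8.16 line -9.14 rmax 0.1604
```

{"method": "servo_tool", "body": {
  "motion": [
    [[0,0,0],[-0.1,0,0.3],0],
    [[0,0,0],[-0.1,0,0.3],-1],
    [[0,0,0],[-0.1,0,0.3],-1],
    [[0,0,0],[-0.1,0,0.3],-1],
    [[0,0,0],[-0.1,0,0.3],-1],
    [[0,0,0],[-0.1,0,0.3],-1],
    [[0,0,0],[-0.1,0,0.3],-1],
    [[0,0,0],[-0.1,0,0.3],-1]
  ]
}}

```text
time_s: 10.2
tool_pos: [0.6248, 0.0843, 0.0435]
ee_rot: [0.843, 0.537, 0.001, -0.002]
wrist_force: [0.6, 0.6, 5.9]
opening: 0.0248
grasp_force: 58.7
```

```bash
python3 - <<'E'
from go import *
pv=J(-10,75); s=arm.get_state(); d=s["tool_pos"][:2]-pv
r=np.linalg.norm(d); print(r,np.degrees(np.arctan2(-d[0],d[1])))
z=s["tool_pos"][2]
for a in(-45,-40,-35,-30,-25,-20,-15,-11,-8.2):
    q=np.radians(a); go((*(pv+.108*np.array([-np.sin(q),np.cos(q)])),z),-25)
E
```

```text
0.10823679844106998 -48.51882242331647
turn [-0.06, -0.23, -0.02] shift [0.22, -0.63, 0.0] | t 10.2 pos [0.6248, 0.0843, 0.0435] F [0.6, 0.6, 5.9] open 0.0248 grip 58.7
turn [-0.06, -0.23, -0.02] shift [0.51, -1.52, 0.0] | t 10.2 pos [0.6248, 0.0843, 0.0435] F [0.6, 0.6, 5.9] open 0.0248 grip 58.7
turn [-0.06, -0.23, -0.02] shift [0.71, -2.44, 0.01] | t 10.2 pos [0.6248, 0.0843, 0.0435] F [0.6, 0.6, 5.9] open 0.0248 grip 58.7
turn [-0.06, -0.23, -0.02] shift [0.83, -3.38, 0.01] | t 10.2 pos [0.6248, 0.0843, 0.0435] F [0.6, 0.6, 5.9] open 0.0248 grip 58.7
turn [-0.06, -0.23, -0.02] shift [0.87, -4.32, 0.01] | t 10.2 pos [0.6248, 0.0843, 0.0435] F [0.6, 0.6, 5.9] open 0.0248 grip 58.7
turn [-0.06, -0.23, -0.02] shift [0.83, -5.26, 0.01] | t 10.2 pos [0.6248, 0.0843, 0.0435] F [0.6, 0.6, 5.9] open 0.0248 grip 58.7
turn [-0.06, -0.23, -0.02] shift [0.71, -6.19, 0.01] | t 10.2 pos [0.6248, 0.0843, 0.0435] F [0.6, 0.6, 5.9] open 0.0248 grip 58.7
turn [-0.06, -0.23, -0.02] shift [0.55, -6.93, 0.01] | t 10.2 pos [0.6248, 0.0843, 0.0435] F [0.6, 0.6, 5.9] open 0.0248 grip 58.7
turn [-0.06, -0.23, -0.02] shift [0.41, -7.44, 0.01] | t 10.2 pos [0.6248, 0.0843, 0.0435] F [0.6, 0.6, 5.9] open 0.0248 grip 58.7
```

{"method": "servo_tool", "body": {
  "motion": [
    [[0,0,0],[0.2,-0.6,0],-1],
    [[0,0,0],[0.5,-1.5,0],-1],
    [[0,0,0],[0.7,-2.4,0],-1],
    [[0,0,0],[0.8,-3.4,0],-1],
    [[0,0,0],[0.9,-4.3,0],-1],
    [[0,0,0],[0.8,-5.3,0],-1],
    [[0,0,0],[0.7,-6.2,0],-1],
    [[0,0,0],[0.55,-6.9,0],-1],
    [[0,0,0],[0.4,-7.4,0],-1],
    [[0,0,0],[0.4,-7.4,0],-1],
    [[0,0,0],[0.4,-7.4,0],-1]
  ]
}}

```text
time_s: 11.3
tool_pos: [0.5624, 0.1238, 0.0435]
ee_rot: [0.841, 0.54, 0.005, -0.001]
wrist_force: [6.1, 6.5, -0.7]
opening: 0.0245
grasp_force: 60.6
```

```bash
python3 - <<'E'
from go import *
pv=J(-10,75); s=arm.get_state(); d=s["tool_pos"][:2]-pv
print(np.linalg.norm(d),np.degrees(np.arctan2(-d[0],d[1])),s["wrist_force"])
E
```

```text
0.11271291645294944 -9.518838209592367 [ 6.133472    6.54576229 -0.72315122]
```

{"method": "servo_tool", "body": {
  "motion": [
    [[0,0,0],[0,0,0],0],
    [[0,0,0],[0,0,0],1],
    [[0,0,0],[0,0,0],1],
    [[0,0,0],[0,0,0],1],
    [[0,0,0],[0,0,-4],1],
    [[0,0,0],[0,0,-8],1],
    [[0,0,0],[0,0,-12],1],
    [[0,0,0],[0,0,-13],1],
    [[0,0,0],[0,0,-13],1],
    [[0,0,0],[0,0,-13],1]
  ]
}}

```text
time_s: 12.3
tool_pos: [0.5572, 0.1187, 0.1718]
ee_rot: [0.844, 0.537, -0.001, -0.003]
wrist_force: [0.7, -0.6, 0.1]
opening: 0.0852
grasp_force: 0.0
```

{"method": "servo_tool", "body": {
  "motion": [
    [[0,0,0],[4,2,0],1],
    [[0,0,0],[8,4,0],1],
    [[0,0,0],[12,6,0],1],
    [[0,0,0],[16,8,0],1],
    [[0,0,0],[19,10,0],1],
    [[0,0,0],[19,10,0],1]
  ]
}}

```text
time_s: 12.9
tool_pos: [0.7315, 0.2529, 0.1691]
ee_rot: [0.842, 0.539, 0.0, -0.003]
wrist_force: [-0.3, -0.2, -0.7]
opening: 0.0856
grasp_force: 0.0
```

```bash
python3 - <<'E'
from go import *
f=grab("top"); np.savez("pics/top4.npz",**f); g=grab("scene"); np.savez("pics/scene4.npz",**g)
a=f["pixels"][160:220,245:345]; a=cv2.resize(a,None,fx=8,fy=8,interpolation=cv2.INTER_CUBIC)[:300+180]
cv2.imwrite("pics/c4.png",a[:,:,::-1])
E
```

```text
(no output)
```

View pics/c4.png

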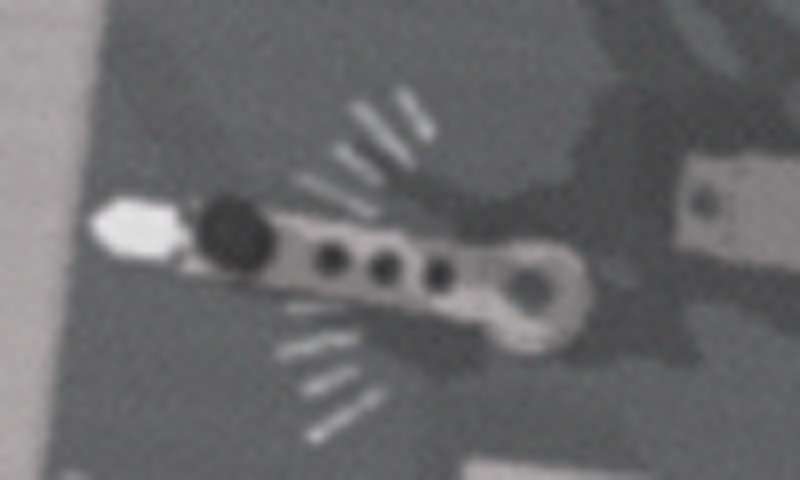

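```bash
cat > ang.py <<'E'
from go import *
from scipy.ndimage import map_coordinates
CEN={"top":np.array([.5478,-.0633]),"scene":np.array([.5452,-.0626])}
def mid(n,f,b,rs,z,hw,win):
    """mid-line offsets (mm) of a bar at bearing b deg from pivot, edges near +-hw"""
    pv=CEN[n]+J(-10,75)-C; q=np.radians(b); d=np.array([-np.sin(q),np.cos(q)]); nrm=np.array([-np.cos(q),-np.sin(q)])
    g=f["pixels"].astype(float).mean(2); s=np.arange(-hw-win,hw+win+.01,.25); out=[]
    for r in rs:
        X=pv+d*r/1000+nrm*s[:,None]/1000; uv=proj(f,np.c_[X,np.full(len(s),z)])
        p=map_coordinates(g,[uv[:,1],uv[:,0]],order=1); p=np.convolve(np.pad(p,3,'edge'),np.ones(7)/7,'valid'); dp=np.gradient(p)
        L=np.abs(s+hw)<win; H=np.abs(s-hw)<win
        e1=s[L][dp[L].argmax()];e2=s[H][dp[H].argmin()]; out.append(((e1+e2)/2,e2-e1))
    o=np.array(out); c=np.polyfit(rs,o[:,0],1)
    print(n,"z",z,"bearing from pivot",round(b+np.degrees(np.median(o[:,0]/rs)),2),"line",round(b+np.degrees(c[0]),2),"width",np.median(o[:,1]),"std",np.std(o[:,0]-np.polyval(c,rs)).round(2))
E
cat > run.py <<'E'
from ang import *
import sys
k=sys.argv[1]
for n in("top","scene"):
    f0=dict(np.load(f"pics/{n}0.npz"));f=dict(np.load(f"pics/{n}{k}.npz"))
    mid(n,f0,-8.2,np.arange(45,115,3.),.015,4,4); mid(n,f0,-8.2,np.arange(136,152,2.),.015,10,5)
    mid(n,f,-8.2,np.arange(136,152,2.),.015,10,5); print("arm:")
    mid(n,f,-8.2,np.arange(30,90,3.),.026,14,6)
E
python3 run.py 4
```

```text
top z 0.015 bearing from pivot -7.81 line -8.4 width 8.25 std 0.46
top z 0.015 bearing from pivot -8.13 line -7.18 width 18.5 std 0.3
top z 0.015 bearing from pivot -8.1 line -7.73 width 18.875 std 0.33
arm:
top z 0.026 bearing from pivot -8.2 line -8.37 width 26.5 std 0.56
scene z 0.015 bearing from pivot -8.89 line -8.04 width 10.25 std 0.38
scene z 0.015 bearing from pivot -8.71 line -5.98 width 21.25 std 0.43
scene z 0.015 bearing from pivot -8.98 line -1.29 width 20.5 std 0.65
arm:
scene z 0.026 bearing from pivot -10.78 line -7.12 width 28.625 std 0.7
```

```bash
python3 - <<'E'
from ang import *
def edge(n,f,p0,dirn,z,win=8,sign=1):
    s=np.arange(-win,win+.01,.25); g=f["pixels"].astype(float).mean(2)
    X=CEN[n]+(J(*p0)-C)+ (dirn*s[:,None]/1000); uv=proj(f,np.c_[X,np.full(len(s),z)])
    p=map_coordinates(g,[uv[:,1],uv[:,0]],order=1); p=np.convolve(np.pad(p,3,'edge'),np.ones(7)/7,'valid')
    return s[(sign*np.gradient(p)).argmax()]
for n in("top","scene"):
    f=dict(np.load(f"pics/{n}4.npz"))
    e=[(y,edge(n,f,(10,y),ex,.037)) for y in range(-148,0,8)]
    print(n,"near dev",[v for _,v in e],"slope deg",np.degrees(np.polyfit([a for a,_ in e],[b for _,b in e],1)[0]).round(2))
    print("right end dev",[edge(n,f,(x,-155),ey,.037) for x in(15,22,30,38,45)])
    print("stop left edge dev (y=25)",[edge(n,f,(x,25),ey,.034,sign=-1) for x in(18,24,30,36,42)])
    print("fence far dev (x=70)",[edge(n,f,(70,y),ex,.034,sign=-1) for y in(-142,-130,-118,-57,-45,-33)])
save(dict(np.load("pics/scene4.npz")),"s4.png",(240,185,350,265),7)
E
```

```text
top near dev [np.float64(-1.25), np.float64(-1.5), np.float64(-0.5), np.float64(-0.5), np.float64(-2.25), np.float64(0.5), np.float64(-0.5), np.float64(0.75), np.float64(-0.25), np.float64(-0.5), np.float64(-1.5), np.float64(-0.25), np.float64(-0.5), np.float64(-2.0), np.float64(0.75), np.float64(-0.25), np.float64(-1.25), np.float64(0.0), np.float64(-0.25)] slope deg 0.24
right end dev [np.float64(-0.25), np.float64(0.5), np.float64(-0.75), np.float64(-0.75), np.float64(0.0)]
stop left edge dev (y=25) [np.float64(-1.75), np.float64(-1.75), np.float64(2.75), np.float64(0.5), np.float64(-1.75)]
fence far dev (x=70) [np.float64(-1.5), np.float64(-0.25), np.float64(-1.5), np.float64(-0.75), np.float64(-1.0), np.float64(-0.5)]
scene near dev [np.float64(0.75), np.float64(-0.75), np.float64(-1.75), np.float64(0.25), np.float64(-0.25), np.float64(0.0), np.float64(0.5), np.float64(0.0), np.float64(0.5), np.float64(1.0), np.float64(0.5), np.float64(1.0), np.float64(1.0), np.float64(0.5), np.float64(0.25), np.float64(1.25), np.float64(0.75), np.float64(1.5), np.float64(2.0)] slope deg 0.76
right end dev [np.float64(-3.0), np.float64(-2.75), np.float64(-2.0), np.float64(-3.75), np.float64(-7.0)]
stop left edge dev (y=25) [np.float64(-1.0), np.float64(-2.0), np.float64(0.0), np.float64(-0.25), np.float64(-2.25)]
fence far dev (x=70) [np.float64(2.25), np.float64(3.25), np.float64(2.0), np.float64(2.0), np.float64(2.25), np.float64(0.25)]
```

View pics/s4.png

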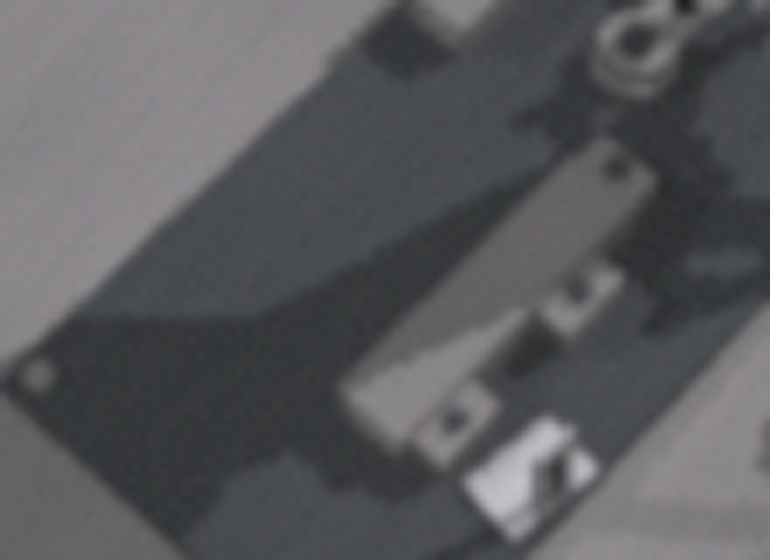

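Top crop: the arm lies over the pointer, whose tip is at (92,224), and the two bearings agree within about 0.3°. The scene crop shows the tube against the fences and stop, with a possible residual turn of about 0.3°. There is time for a gentle seating nudge with shut fingers.

```bash
python3 - <<'E'
from go import *
s=go((*J(-25,-105),.15),-5.5)
s=go((*J(-25,-105),.023),-5.5,s)
E
```

```text
turn [-0.4, -0.01, -19.5] shift [-46.62, -2.15, 2.02] | t 13.0 pos [0.7282, 0.2482, 0.1696] F [-0.3, -1.4, -0.5] open 0.0854 grip 0.0
turn [0.0, 0.0, 0.0] shift [0.0, 0.0, 12.7] | t 13.0 pos [0.5116, -0.1651, 0.15] F [-0.3, -1.4, -0.5] open 0.0854 grip 0.0
```

{"method": "servo_tool", "body": {
  "motion": [
    [[0,0,-19.5],[-46.6,-2.2,0],-1],
    [[0,0,-19.5],[-46.6,-2.2,0],-1],
    [[0,0,-19.5],[-46.6,-2.2,0],-1],
    [[0,0,-19.5],[-46.6,-2.2,0],-1],
    [[0,0,-19.5],[-46.6,-2.2,0],-1],
    [[0,0,-19.5],[-46.6,-2.2,0],-1],
    [[0,0,-19.5],[-46.6,-2.2,0],-1],
    [[0,0,-19.5],[-46.6,-2.2,0],-1],
    [[0,0,-19.5],[-46.6,-2.2,0],-1],
    [[0,0,-19.5],[-46.6,-2.2,0],-1],
    [[0,0,-19.5],[-46.6,-2.2,0],-1],
    [[0,0,-19.5],[-46.6,-2.2,0],-1]
  ]
}}

```text
time_s: 14.2
tool_pos: [0.5115, -0.1636, 0.1714]
ee_rot: [0.741, 0.672, 0.001, -0.003]
wrist_force: [-0.3, 0.9, 0.3]
opening: -0.0001
grasp_force: 0.0
```

```bash
python3 - <<'E'
from go import *
s=go((*J(-25,-105),.023),-5.5)
E
```

```text
turn [-0.2, -0.29, -0.06] shift [-0.23, 0.08, 14.84] | t 14.2 pos [0.5115, -0.1636, 0.1714] F [-0.3, 0.9, 0.3] open -0.0001 grip 0.0
```

{"method": "servo_tool", "body": {
  "motion": [
    [[0,0,0],[0,0,4],-1],
    [[0,0,0],[0,0,8],-1],
    [[0,0,0],[0,0,12],-1],
    [[0,0,0],[0,0,14],-1],
    [[0,0,0],[0,0,14.7],-1],
    [[0,0,0],[0,0.5,14.7],-1],
    [[0,0,0],[0,0.9,14.7],-1],
    [[0,0,0],[0,1.2,14.7],-1],
    [[0,0,0],[0,1.5,14.7],-1],
    [[0,0,0],[0,1.5,14.7],-1]
  ]
}}

```text
time_s: 15.2
tool_pos: [0.5284, -0.1654, 0.0257]
ee_rot: [0.74, 0.672, 0.001, -0.001]
wrist_force: [-0.6, -0.0, 0.9]
opening: 0.0002
grasp_force: 0.0
```

```bash
python3 - <<'E'
from go import *
s=arm.get_state(); print(toJ(s["tool_pos"]),s["tool_pos"],s["wrist_force"])
E
```

```text
[  -8.20107487 -103.63062741] [ 0.52840413 -0.16536749  0.02572026] [-0.59066896 -0.0414774   0.93236974]
```

{"method": "servo_tool", "body": {
  "motion": [
    [[0,0,0],[0,0.2,0],-1],
    [[0,0,0],[0,0.3,0],-1],
    [[0,0,0],[0,0.4,0],-1],
    [[0,0,0],[0,0.4,0],-1]
  ]
}}

```text
time_s: 15.6
tool_pos: [0.5311, -0.1657, 0.0248]
ee_rot: [0.74, 0.672, 0.001, -0.002]
wrist_force: [0.6, 0.8, 0.0]
opening: -0.0
grasp_force: 0.0
```

{"method": "servo_tool", "body": {
  "motion": [
    [[0,0,0],[0,0.1,0],-1],
    [[0,0,0],[0,0.2,0],-1],
    [[0,0,0],[0,0.2,0],-1]
  ]
}}

```text
time_s: 15.9
tool_pos: [0.533, -0.1659, 0.0248]
ee_rot: [0.74, 0.672, 0.001, -0.002]
wrist_force: [-0.4, 0.2, 0.3]
opening: -0.0001
grasp_force: 0.0
```

{"method": "servo_tool", "body": {
  "motion": [
    [[0,0,0],[0,0.1,0],-1],
    [[0,0,0],[0,0.2,0],-1],
    [[0,0,0],[0,0.2,0],-1]
  ]
}}

```text
time_s: 16.2
tool_pos: [0.5333, -0.1659, 0.0246]
ee_rot: [0.741, 0.672, -0.0, -0.003]
wrist_force: [-3.6, 0.2, 3.2]
opening: 0.0003
grasp_force: 1.9
```

Contact is made and the tube is not moving. I'll add a little more force, then back off.

{"method": "servo_tool", "body": {
  "motion": [
    [[0,0,0],[0,0.1,0],-1],
    [[0,0,0],[0,0.2,0],-1],
    [[0,0,0],[0,0.2,0],-1]
  ]
}}

```text
time_s: 16.5
tool_pos: [0.5334, -0.1658, 0.0245]
ee_rot: [0.741, 0.672, -0.001, -0.005]
wrist_force: [-6.6, 0.5, 5.0]
opening: 0.0
grasp_force: 3.5
```

{"method": "servo_tool", "body": {
  "motion": [
    [[0,0,0],[0,-0.5,0],-1],
    [[0,0,0],[0,-1.5,0],-1],
    [[0,0,0],[0,-1.5,-3],-1],
    [[0,0,0],[-2,-1,-5],-1],
    [[0,0,0],[-5,1,-5],-1],
    [[0,0,0],[-8.2,3.5,-5],-1],
    [[0,0,0],[-8.2,3.5,-5],-1],
    [[0,0,0],[-8.2,3.5,-5],-1]
  ]
}}

```text
time_s: 17.3
tool_pos: [0.5646, -0.2523, 0.0745]
ee_rot: [0.741, 0.672, 0.001, -0.001]
wrist_force: [-0.2, -0.2, -1.1]
opening: 0.0004
grasp_force: 0.0
```

```bash
python3 - <<'E'
from go import *
s=go((*J(30,-180),.0235),-5.5);s=arm.get_state(); print(toJ(s["tool_pos"]))
E
```

```text
turn [-0.03, -0.19, -0.1] shift [0.66, -0.62, 5.1] | t 17.3 pos [0.5646, -0.2523, 0.0745] F [-0.2, -0.2, -1.1] open 0.0004 grip 0.0
[  36.19809747 -186.73988364]
```

{"method": "servo_tool", "body": {
  "motion": [
    [[0,0,0],[0,-0.6,2.5],-1],
    [[0,0,0],[0,-0.6,5],-1],
    [[0,0,0],[0.7,-0.6,5],-1],
    [[0,0,0],[1.2,-0.6,5],-1],
    [[0,0,0],[1.6,-0.6,5],-1],
    [[0,0,0],[1.9,-0.6,5],-1],
    [[0,0,0],[1.9,-0.6,5],-1]
  ]
}}

```text
time_s: 18.0
tool_pos: [0.5605, -0.2317, 0.0255]
ee_rot: [0.74, 0.672, 0.001, -0.001]
wrist_force: [-0.1, 0.8, 0.1]
opening: -0.0001
grasp_force: 0.1
```

{"method": "servo_tool", "body": {
  "motion": [
    [[0,0,0],[0.1,0,0],-1],
    [[0,0,0],[0.2,0,0],-1],
    [[0,0,0],[0.2,0,0],-1]
  ]
}}

```text
time_s: 18.3
tool_pos: [0.5604, -0.2316, 0.0252]
ee_rot: [0.741, 0.672, 0.0, -0.001]
wrist_force: [0.0, -2.9, 3.3]
opening: -0.0002
grasp_force: 1.9
```

{"method": "servo_tool", "body": {
  "motion": [
    [[0,0,0],[0.1,0,0],-1],
    [[0,0,0],[0.2,0,0],-1],
    [[0,0,0],[0.2,0,0],-1]
  ]
}}

```text
time_s: 18.6
tool_pos: [0.5605, -0.2315, 0.0252]
ee_rot: [0.741, 0.671, -0.0, 0.001]
wrist_force: [-1.2, -6.5, 3.3]
opening: 0.0005
grasp_force: 3.4
```

{"method": "servo_tool", "body": {
  "motion": [
    [[0,0,0],[-1,0,0],-1],
    [[0,0,0],[-2.5,0,0],-1],
    [[0,0,0],[-2.5,0,-4],-1],
    [[0,0,0],[-4,0,-9],-1],
    [[0,0,0],[-8,0,-14],-1],
    [[0,0,0],[-12,0,-18],-1],
    [[0,0,0],[-14,0,-18],-1],
    [[0,0,0],[-14,0,-18],-1],
    [[0,0,0],[-14,0,-18],-1],
    [[0,0,0],[-14,0,-18],-1]
  ]
}}

```text
time_s: 19.6
tool_pos: [0.5466, -0.3657, 0.2025]
ee_rot: [0.74, 0.673, 0.001, -0.004]
wrist_force: [0.7, -0.2, -0.5]
opening: -0.0001
grasp_force: 0.0
```

```bash
python3 - <<'E'
from go import *
for n in("top","scene"):
    f=grab(n); np.savez(f"pics/{n}5.npz",**f)
    if n=="top": save(f,"final.png",(240,140,440,255),4)
E
python3 run.py 5 | head -5
```

```text
top z 0.015 bearing from pivot -7.81 line -8.4 width 8.25 std 0.46
top z 0.015 bearing from pivot -8.13 line -7.18 width 18.5 std 0.3
top z 0.015 bearing from pivot -8.1 line -7.86 width 18.875 std 0.3
arm:
top z 0.026 bearing from pivot -8.2 line -7.76 width 27.25 std 0.92
```

View pics/final.png

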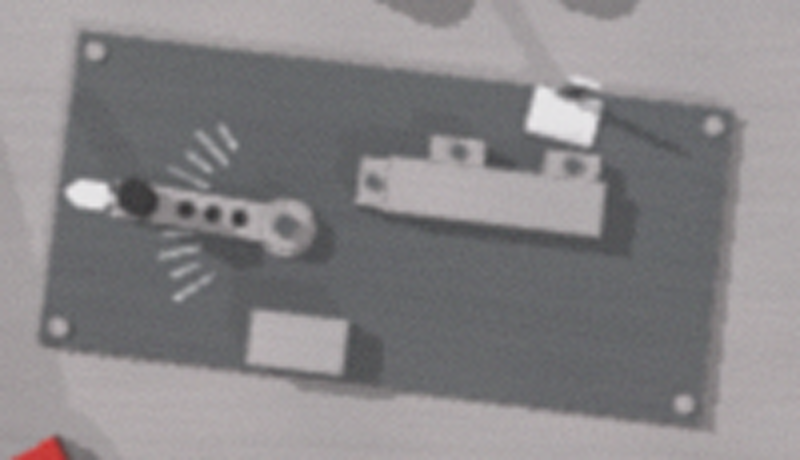

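The final view shows the tube home against both fences at crop (458,150) and (572,165) and the stop at (373,182). The arm at (210,213) is in line with the pointer at (90,193). The offcut and bracket have not moved.

```bash
python3 -c "
from workcell import arm
print(arm.finish_job())"
```

```text
the job is handed in; nothing more can be done
None
```

The job is handed in at about 20 s: the tube is home against both fence blocks and the end stop, the angle arm lies over the pointer to within about 0.3° by the top camera (the scene camera's arm reading was too noisy to use), and neither the pointer nor the other loose things were shifted.

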